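# Scrape the bench plate clear into the chip pan

### The arm

A 6-joint arm with a two-finger parallel gripper is mounted at the origin on the work surface. World frame = base frame: x ahead of the robot, y to its left, z up, the work surface at z = 0. Lengths are in m, angles in rad, forces in N, time in s.
With the tool pointing down it reaches from about 0.4 to 0.825 m from the base axis. Payload 7 kg.
Tool frame: the origin (TCP) lies midway between the tips of the shut fingers; the grasp point (between the pads) lies 19 mm behind it; z points along the fingers, y is the line along which they close (so a half turn about z gives the same grasp; the last joint's range is limited). The gripper opens to 88 mm and grips with 3 to 60 N. Pads are 19 mm wide; open, the fingers measure 130 mm over their backs; the gripper's body (78 mm by 193 mm) begins 47 mm behind the grasp point.
Start: joints at [-0.947, 0.359, 0.012, 0, -1.224, -0.288], TCP at [0.222, -0.637, 0.227] pointing down, gripper open.
Joint ranges: [-3.07, 3.07], [-1.43, 2.12], [-1.02, 1.25], [-3.03, 1.67], [-3.05, -0], [-3.03, 3.03]. Speed limits (rad/s): [2.39, 2.39, 3.01, 3.14, 3.14, 3.14].

### API

Orientations are given as [roll, pitch, yaw] about the fixed x, y, z axes, in that order (R = Rz(yaw) Ry(pitch) Rx(roll)).
In Python, from station import get_state, grab_frame, calibration, job_done, boxes_of, regions_of, spot_point gives the robot as it stands. The module is installed in compiled form; this text tells all that it offers.
- The arm moves only by the tool arm_command, never from a script. Its argument "commands" is a list of rows, each an object of numbers: "tx", "ty", "tz": the shift along the tool's x, y, z each as a share of 25 cm, from -1 to 1; "twist": the turn about the tool's z as a share of 180 degrees, from -1 to 1. A call has exactly 8 rows; each row is the pose to reach, as a shift and turn from the pose commanded when the call began, along the tool's axes at that moment, turning the shorter way round; what a row does not reach only later rows make up. A row lasts 1/12 s, in which the tool goes at most 41.7 mm and 7.16 degrees, less where a joint would pass 70% of its speed; a pose out of reach is approached as far as the arm can. A call with a number of a shift or a turn outside -1 to 1 is refused whole. A call with a gripper value outside its range is refused whole. "claw" is the opening, from 0 (shut) to 1 (fully open), set as the call begins (left out, the last holds). The fingers move at their own pace and stop on an object; "grip_force" is the grip in N (left out, the last holds). Time passes only in rows, so rows that repeat a pose let the fingers close, or fill a call up. It gives the time, the measured TCP pose, the force, the opening and the grip force at its end, in the units of the state.
- get_state(): the state, without advancing time (a new reading comes with each control period).
- grab_frame(name): name is "side" or "top" or "wrist"; returns the picture (420x560x3 uint8, red, green, blue); there is no depth.
- calibration(name): a dict with "camera_matrix" (3x3 intrinsics, pixels), "extrinsics" (4x4, takes a point from camera to world coordinates). Camera axes: x right, y down, z forward; pixel columns grow to the right and rows downward; lengths in m; the calibration is good to about 2 mm. A picture is of the moment at which its call begins: read the wrist's pose just before it. calibration takes no time and is no camera call; for the wrist camera it gives the pose at the moment of the call.
- job_done(): hands the job in; it is judged then, once.
Trained networks look in the newest picture that a camera, given by its name, has taken for a name from the list of things; names that differ only in an ending like _2 or _b are one class to them, and where a whole thing is asked for, a point or a joint stands for the part that bears it (a point fixed in the world has none). Each returns a list of dicts, best first, with "score" (0 to 1); they miss things now and then, are a little off and sometimes report something else, mostly with a low value. They report only what shows in the picture. A call takes as long as a camera call.
- boxes_of(query, camera): "rect" ([left, top, right, bottom] in pixels, round what is visible of it).
- regions_of(query, camera): "region" (420x560 bool, what is visible of it) and "rect" ([left, top, right, bottom] in pixels, round what is visible of it).
- spot_point(query, camera): "uv" ([column, row] in pixels: a listed point, or the origin of a listed thing).
The state is a dict: "t": time; "q": joint angles; "qd": joint speeds; "joint_efforts": joint torques, N m; "eef_pos": TCP position; "ee_rot": TCP orientation; "force": force on the tool from outside, world axes, zero at the start; "moment": the same for the moment, N m; "width": finger opening in m; "gripper_force": force on a finger pad.
Only numpy, scipy, OpenCV 4.12 (cv2) and the standard library are available. Lean on these libraries where they do the work, as an engineer would, in place of code of your own. Each camera call takes 0.05 s, during which the arm holds its last target. There are 200 camera calls.

### The job

Lift the loose lid off the chip pan by its handle and lay it flat on the bench, handle up. Then take the scraper block, sweep all five brass chips off the raised plate into the open pan, and stand the scraper upright on its wooden board again. The chips are sharp, so move them only with the scraper, never with the gripper; put the lid and the scraper down without dropping them, and leave the housing, sleeve, carton and oil bottle where they are.

Things in the scene. Friction and masses are not known exactly. Their poses are not given: they have to be found in the camera images.
- plate: Fixed raised steel plate on a grey base, 180 mm along its x, 200 mm along its y, flat top 65 mm above the bench, no fences. Origin: centre of its underside on the bench, z up. The pan stands against one of its two y ends (either +y or -y), the wooden board against the other; sweep along its y towards the pan.
- pan: Fixed open aluminium chip pan, 180 mm along its x, 140 mm along its y, 55 mm high, walls and floor 4 mm; it stands against the plate's end (gap 1 mm), its rim 10 mm below the plate's top. Origin: centre of its underside on the bench; axes parallel to the plate's.
- board: Fixed thick wooden board, 180 mm along its x, 140 mm along its y, 25 mm thick, on the bench against the plate's other end; the scraper's place. Origin: centre of its underside; axes parallel to the plate's.
- lid: Loose sheet-steel lid lying on the pan, 178 mm along its x, 138 mm along its y, with a shallow lip (160 x 120 mm, 6 mm deep) that hangs loosely inside the pan's walls. Origin: centre of the lip's underside; sheet from 6 to 10 mm above it. At the start the origin is 49 mm above the bench; lying on the bench it is at 0. Its handle is point lid_handle. 0.25 kg.
- lid_handle (a point): Middle of the lid's handle bar, 39 mm above the lid's origin: a bar 90 mm along the lid's x, 14 mm thick in y and 14 mm high, with an open space of 22 mm beneath, on two end posts. Pinch it across the lid's y from above.
- scraper: Loose scraper block standing upright on the board, 90 mm high: steel blade block 120 mm along its x, 30 mm along its y, from 0 to 40 mm, and a wooden grip 100 mm along x, 28 mm thick along y, from 40 to 90 mm. Origin: centre of the underside; z up. Pinch the wooden grip across its y from above; push with the flat 120 mm face. 0.35 kg.
- chip1: Loose bent brass chip on the plate, about 40 x 22 mm and 17 mm high, 18 g. Origin: near its middle, on its underside.
- chip2: Loose bent brass chip on the plate, about 40 x 22 mm and 17 mm high, 18 g. Origin: near its middle, on its underside.
- chip3: Loose bent brass chip on the plate, about 40 x 22 mm and 17 mm high, 18 g. Origin: near its middle, on its underside.
- chip4: Loose bent brass chip on the plate, about 40 x 22 mm and 17 mm high, 18 g. Origin: near its middle, on its underside.
- chip5: Loose bent brass chip on the plate, about 40 x 22 mm and 17 mm high, 18 g. Origin: near its middle, on its underside.
- housing: Bystander: grey flanged gear housing, 110 mm across, 100 mm high. Origin: centre of its underside.
- sleeve: Bystander: upright bronze sleeve, 64 mm across, 90 mm high. Origin: centre of its underside.
- carton: Bystander: cardboard carton, 90 mm along x, 130 mm along y, 70 mm high. Origin: centre of its underside.
- oil: Bystander: black oil bottle, 56 mm across, 150 mm high. Origin: centre of its underside.

How it is judged:
On the way, in this order (a step that is already met when the one before it is completed fails the run):
1. the lid lies flat on the bench, handle up, let go (height (world z) of lid between -0.005 and 0.008 m and angle between lid's own z axis and vertical below 0.08 rad and contact force between lid and the fingers below 0.1 N), for 0.2 s.
2. the scraper is lifted off its board (underside more than 20 mm above the board's top) (z of scraper in the frame of board above 0.045 m), for 0.1 s.
3. all five chips are in the pan, below its rim, while the scraper is still lifted (x of chip1 in the frame of pan between -0.086 and 0.086 m and y of chip1 in the frame of pan between -0.066 and 0.066 m and z of each of chip1, chip2, chip3, chip4, chip5 in the frame of pan below 0.055 m and x of chip2 in the frame of pan between -0.086 and 0.086 m and y of chip2 in the frame of pan between -0.066 and 0.066 m and x of chip3 in the frame of pan between -0.086 and 0.086 m and y of chip3 in the frame of pan between -0.066 and 0.066 m and x of chip4 in the frame of pan between -0.086 and 0.086 m and y of chip4 in the frame of pan between -0.066 and 0.066 m and x of chip5 in the frame of pan between -0.086 and 0.086 m and y of chip5 in the frame of pan between -0.066 and 0.066 m and z of scraper in the frame of board above 0.045 m), for 0.2 s.
At the end, for the whole second after the job is handed in: All five chips lie in the pan below its 55 mm rim; the lid lies on the bench, handle up (within 8 mm, tilt under 0.08 rad); the scraper stands on its board (tilt under 0.1 rad, centre within 75 mm in x and 65 mm in y of the board's centre); all at rest (all of step 1 and x of chip1 in the frame of pan between -0.086 and 0.086 m and y of chip1 in the frame of pan between -0.066 and 0.066 m and z of each of chip1, chip2, chip3, chip4, chip5 in the frame of pan below 0.055 m and x of chip2 in the frame of pan between -0.086 and 0.086 m and y of chip2 in the frame of pan between -0.066 and 0.066 m and x of chip3 in the frame of pan between -0.086 and 0.086 m and y of chip3 in the frame of pan between -0.066 and 0.066 m and x of chip4 in the frame of pan between -0.086 and 0.086 m and y of chip4 in the frame of pan between -0.066 and 0.066 m and x of chip5 in the frame of pan between -0.086 and 0.086 m and y of chip5 in the frame of pan between -0.066 and 0.066 m and z of scraper in the frame of board between 0.02 and 0.03 m and angle between scraper's own z axis and vertical below 0.1 rad and x of scraper in the frame of board between -0.075 and 0.075 m and y of scraper in the frame of board between -0.065 and 0.065 m and linear speed of each of lid, scraper, chip1, chip2, chip3, chip4, chip5 below 0.02 m/s); the robot touches nothing.
It fails at once if a chip is pushed or held with the gripper or arm (over 2 N) (contact force between any of chip1, chip2, chip3, chip4, chip5 and the fingers above 2 N or contact force between any of chip1, chip2, chip3, chip4, chip5 and the arm above 2 N).
It fails at once if the lid is dropped (falls freely at over 0.6 m/s) (linear speed of lid above 0.6 m/s and contact force between lid and the fingers below 0.05 N).
It fails at once if the scraper is dropped (falls freely at over 0.6 m/s) (linear speed of scraper above 0.6 m/s and contact force between scraper and the fingers below 0.05 N).
It fails at once if a bystander is moved by more than 20 mm (distance of any of housing, sleeve, carton, oil from where it was at the start of the episode above 0.02 m).
It also fails if it takes over 72 s, if anything falls off the work surface, if the arm or the gripper's body presses on something with over 40 N, if the wrist force passes 120 N, or if a joint passes its speed limit or range.

## Working session

There is one attempt and no reset: what is moved stays moved. The work goes in short steps, Python scripts to look and compute and a tool call to move; the robot and the scene stay as the last step left them, time stands still between calls to the robot, and variables do not carry over. Pictures are saved under pics/ and viewed, at most 10 in all, crops included, and the job is handed in when it is done.

Besides the shell and the picture viewer there is one more tool, called after "Call:" by a JSON object that holds its "api" and its "payload". arm_command: Moves the arm, as the interface text tells. Shift numbers are shares of 25 cm and turn numbers shares of 180 degrees, none past 1 either way. Its arguments: {"type":"object","properties":{"commands":{"type":"array"},"claw":{"type":"number"},"grip_force":{"type":"number"}},"required":["commands"]}

```bash
mkdir -p pics; cat > h.py <<'E'
import numpy as np, cv2
from station import *
def ray(cam,uv,z):
    c=calibration(cam);K=np.array(c["camera_matrix"]);T=np.array(c["extrinsics"])
    d=T[:3,:3]@np.linalg.solve(K,[uv[0],uv[1],1.]);o=T[:3,3]
    return o+d*(z-o[2])/d[2]
def save(cam,name):
    im=grab_frame(cam);cv2.imwrite(f"pics/{name}.png",im[:,:,::-1]);return im
E
python3 - <<'E'
from h import *
s=get_state();print(s["t"],s["eef_pos"],s["ee_rot"],s["width"],s["force"])
a=save("top","top0");b=save("side","side0")
cv2.imwrite("pics/both0.png",cv2.resize(np.vstack([a,b])[:,:,::-1],(400,600)))
for n,z in [("plate",0),("pan",0),("board",0),("lid",.049),("lid_handle",.088),("scraper",.025)]+[(f"chip1",.065),("housing",0),("sleeve",0),("carton",0),("oil",0)]:
    for r in spot_point(n,"top")[:5 if n=="chip1" else 1]:
        print(n,round(r["score"],2),np.round(r["uv"]),np.round(ray("top",r["uv"],z),3))
E
```

```text
0.0 [ 0.22224542 -0.63684005  0.22564424] [ 3.13994973e+00 -1.66369931e-04 -2.80591522e+00] 0.0875458383309979 [ 0.35207661  0.03797369 -0.45200538]
plate 0.9 [281. 243.] [ 0.509 -0.001  0.   ]
board 0.93 [224. 247.] [0.511 0.173 0.   ]
lid 0.92 [338. 229.] [ 0.529 -0.172  0.049]
scraper 0.93 [222. 239.] [0.532 0.173 0.025]
chip1 0.67 [302. 220.] [ 0.564 -0.067  0.065]
chip1 0.62 [278. 250.] [0.479 0.009 0.065]
chip1 0.53 [262. 227.] [0.55  0.051 0.065]
chip1 0.51 [303. 245.] [ 0.49  -0.064  0.065]
chip1 0.42 [284. 225.] [ 0.552 -0.012  0.065]
housing 0.98 [307. 156.] [ 0.779 -0.105  0.   ]
sleeve 0.71 [466. 258.] [ 0.42  -0.558  0.   ]
carton 0.82 [238. 163.] [0.772 0.114 0.   ]
oil 0.61 [ 89. 262.] [0.495 0.582 0.   ]
```

View pics/top0.png

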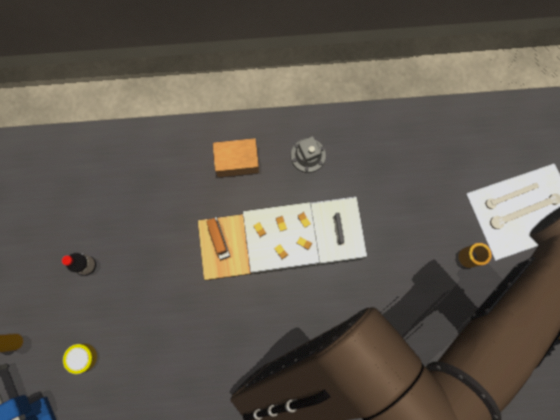

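View pics/side0.png

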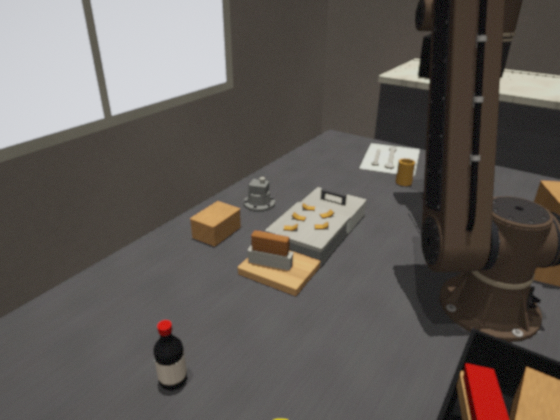

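The top view shows the board (about 224,247), plate (281,240) and lidded pan (338,229) lined up roughly along world −y. The scraper is turned on the board, the chips lie mid-plate, and the bench to the right of the pan is clear as far as the sleeve (466,258). Next I'll get the yaw angles.

```bash
cat >> h.py <<'E'
def rects(cam,items):
    for n,z in items:
        r=regions_of(n,cam)
        if not r: print(n,"none");continue
        m=r[0]["region"].astype(np.uint8)
        cs,_=cv2.findContours(m,cv2.RETR_EXTERNAL,cv2.CHAIN_APPROX_NONE)
        p=max(cs,key=cv2.contourArea)[:,0]
        w=np.array([ray(cam,q,z)[:2] for q in p])
        (c,sz,a)=cv2.minAreaRect((w*1000).astype(np.float32))
        print(n,round(r[0]["score"],2),"c",np.round(c,1),"size",np.round(sz,1),"ang",round(a,1))
def move(x,y,z,yaw):
    """shares from the current pose (tool pointing down) to world TCP x,y,z, yaw in deg (mod 180)"""
    s=get_state();p=s["eef_pos"];R=cv2.Rodrigues(np.zeros(3))[0]
    from scipy.spatial.transform import Rotation as Ro
    R=Ro.from_euler("xyz",s["ee_rot"]).as_matrix()
    d=R.T@(np.array([x,y,z])-p)/.25
    cur=np.degrees(np.arctan2(R[1,0],R[0,0]));dy=(yaw-cur+90)%180-90
    print("t",round(s["t"],2),"pos",np.round(p,4),"yaw",round(cur,2),"F",np.round(s["force"],1),"w",round(s["width"],4),"q6",round(s["q"][5],2),"->",np.round(d,3),"twist",round(-dy/180,4))
E
python3 - <<'E'
from h import *
grab_frame("top")
rects("top",[("plate",.065),("board",.025),("lid",.057),("scraper",.09)])
r=spot_point("lid_handle","top")
for k in r[:2]:print(k["score"],k["uv"],ray("top",k["uv"],.088))
move(.53,-.17,.35,180)
E
```

```text
plate 0.94 c [518.4  -2.2] size [184.9 200.8] ang 3.3
board 0.7 c [509.5 169.1] size [181.3 138.8] ang 3.5
lid 0.89 c [ 529.2 -172.4] size [177.9 137.6] ang 3.6
scraper 0.92 c [525.1 178.6] size [124.9  35.8] ang 16.3
0.96 [340.7, 226.7] [ 0.5303361  -0.17584731  0.088     ]
t 0.95 pos [ 0.2224 -0.6373  0.2266] yaw -160.76 F [ 0.4  0.1 -0.5] w 0.0879 q6 -0.29 -> [-1.778  1.359 -0.494] twist 0.1069
```

Call:
{"api": "arm_command", "payload": {"commands": [{"tx": -0.06, "ty": 0.05, "tz": -0.05, "twist": 0.02}, {"tx": -0.18, "ty": 0.14, "tz": -0.1, "twist": 0.05}, {"tx": -0.3, "ty": 0.23, "tz": -0.15, "twist": 0.088}, {"tx": -0.43, "ty": 0.33, "tz": -0.2, "twist": 0.088}, {"tx": -0.56, "ty": 0.43, "tz": -0.25, "twist": 0.088}, {"tx": -0.69, "ty": 0.53, "tz": -0.3, "twist": 0.088}, {"tx": -0.81, "ty": 0.62, "tz": -0.35, "twist": 0.088}, {"tx": -0.9, "ty": 0.68, "tz": -0.4, "twist": 0.088}], "claw": 1, "grip_force": 30}}

```text
t: 1.62
eef_pos: [0.3797, -0.4001, 0.3277]
ee_rot: [-3.141, 0.001, -3.081]
force: [0.9, -0.3, -0.6]
width: 0.0875
gripper_force: 0.0
```

```bash
python3 -c "
from h import *
move(.53,-.17,.33,183.4)"
```

```text
t 1.62 pos [ 0.3797 -0.4001  0.3277] yaw -176.55 F [ 0.9 -0.3 -0.6] w 0.0875 q6 -1.05 -> [-0.655  0.883 -0.009] twist 0.0003
```

Call:
{"api": "arm_command", "payload": {"commands": [{"tx": -0.06, "ty": 0.08}, {"tx": -0.15, "ty": 0.2}, {"tx": -0.24, "ty": 0.32}, {"tx": -0.33, "ty": 0.44}, {"tx": -0.42, "ty": 0.56}, {"tx": -0.51, "ty": 0.68}, {"tx": -0.6, "ty": 0.8}, {"tx": -0.65, "ty": 0.86}]}}

```text
invalid input
```

```bash
python3 - <<'E'
from h import *
save("wrist","w1")
rects("wrist",[("lid",.057),("plate",.065)])
for k in spot_point("lid_handle","wrist")[:2]:print(k["score"],k["uv"],ray("wrist",k["uv"],.088))
for k in spot_point("lid","wrist")[:1]:print(k["score"],k["uv"],ray("wrist",k["uv"],.049))
move(.53,-.172,.069,183.4)
E
```

```text
lid 0.73 c [ 427.2 -564.5] size [ 67.9 101.5] ang 28.4
plate 0.79 c [433.7 -66.5] size [ 38.1 133.6] ang 3.7
0.63 [427.1, 266.7] [ 0.51972112 -0.17131032  0.049     ]
t 1.87 pos [ 0.3788 -0.4024  0.3265] yaw -176.55 F [-0.7  0.  -1. ] w 0.0877 q6 -1.05 -> [-0.659  0.884  1.03 ] twist 0.0003
```

View pics/w1.png

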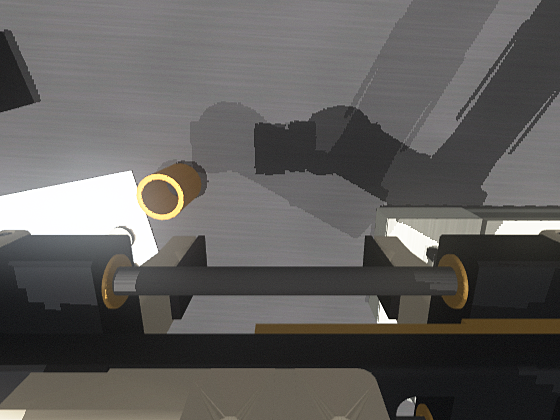

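The first wrist view shows the sleeve at (160,195) and the pan corner at (380,215). The gripper hides everything ahead of it. The top-camera fix is good enough for the handle, since ±35 mm is free. The call was refused because each row must hold all four fields.

Call:
{"api": "arm_command", "payload": {"commands": [{"tx": -0.06, "ty": 0.08, "tz": 0, "twist": 0}, {"tx": -0.15, "ty": 0.2, "tz": 0, "twist": 0}, {"tx": -0.24, "ty": 0.32, "tz": 0, "twist": 0}, {"tx": -0.33, "ty": 0.44, "tz": 0.05, "twist": 0}, {"tx": -0.42, "ty": 0.56, "tz": 0.12, "twist": 0}, {"tx": -0.51, "ty": 0.68, "tz": 0.2, "twist": 0}, {"tx": -0.6, "ty": 0.8, "tz": 0.3, "twist": 0}, {"tx": -0.655, "ty": 0.885, "tz": 0.4, "twist": 0}]}}

```text
t: 2.53
eef_pos: [0.5302, -0.1716, 0.2257]
ee_rot: [-3.141, 0.001, -3.084]
force: [0.4, -1.4, 0.8]
width: 0.0874
gripper_force: 0.0
```

```bash
python3 - <<'E'
from h import *
move(.53,-.173,.072,183.4)
E
```

```text
t 2.53 pos [ 0.5302 -0.1716  0.2257] yaw -176.67 F [ 0.4 -1.4  0.8] w 0.0874 q6 -1.55 -> [ 0.002 -0.005  0.615] twist -0.0004
```

Call:
{"api": "arm_command", "payload": {"commands": [{"tx": 0, "ty": 0, "tz": 0.08, "twist": 0}, {"tx": 0, "ty": 0, "tz": 0.2, "twist": 0}, {"tx": 0, "ty": 0, "tz": 0.32, "twist": 0}, {"tx": 0, "ty": 0, "tz": 0.44, "twist": 0}, {"tx": 0, "ty": 0, "tz": 0.54, "twist": 0}, {"tx": 0, "ty": 0, "tz": 0.6, "twist": 0}, {"tx": 0, "ty": 0, "tz": 0.615, "twist": 0}, {"tx": 0, "ty": 0, "tz": 0.615, "twist": 0}]}}

```text
t: 3.2
eef_pos: [0.5278, -0.1731, 0.0711]
ee_rot: [3.142, -0.004, -3.084]
force: [0.6, 1.1, 1.0]
width: 0.0875
gripper_force: 0.0
```

Call:
{"api": "arm_command", "payload": {"commands": [{"tx": 0, "ty": 0, "tz": 0, "twist": 0}, {"tx": 0, "ty": 0, "tz": 0, "twist": 0}, {"tx": 0, "ty": 0, "tz": 0, "twist": 0}, {"tx": 0, "ty": 0, "tz": 0, "twist": 0}, {"tx": 0, "ty": 0, "tz": 0, "twist": 0}, {"tx": 0, "ty": 0, "tz": 0, "twist": 0}, {"tx": 0, "ty": 0, "tz": 0, "twist": 0}, {"tx": 0, "ty": 0, "tz": 0, "twist": 0}], "claw": 0, "grip_force": 30}}

```text
t: 3.87
eef_pos: [0.5292, -0.172, 0.073]
ee_rot: [-3.142, 0.0, -3.082]
force: [0.1, -0.2, -0.1]
width: 0.0399
gripper_force: 0.0
```

Call:
{"api": "arm_command", "payload": {"commands": [{"tx": 0, "ty": 0, "tz": 0, "twist": 0}, {"tx": 0, "ty": 0, "tz": 0, "twist": 0}, {"tx": 0, "ty": 0, "tz": 0, "twist": 0}, {"tx": 0, "ty": 0, "tz": 0, "twist": 0}, {"tx": 0, "ty": 0, "tz": 0, "twist": 0}, {"tx": 0, "ty": 0, "tz": 0, "twist": 0}, {"tx": 0, "ty": 0, "tz": 0, "twist": 0}, {"tx": 0, "ty": 0, "tz": 0, "twist": 0}]}}

```text
t: 4.53
eef_pos: [0.5292, -0.172, 0.0728]
ee_rot: [3.142, -0.0, -3.082]
force: [0.1, 1.0, -1.0]
width: 0.014
gripper_force: 30.0
```

Call:
{"api": "arm_command", "payload": {"commands": [{"tx": 0, "ty": 0, "tz": -0.03, "twist": 0}, {"tx": 0, "ty": 0, "tz": -0.08, "twist": 0}, {"tx": 0, "ty": 0, "tz": -0.14, "twist": 0}, {"tx": 0, "ty": 0, "tz": -0.2, "twist": 0}, {"tx": 0, "ty": 0, "tz": -0.26, "twist": 0}, {"tx": 0, "ty": 0, "tz": -0.3, "twist": 0}, {"tx": 0, "ty": 0, "tz": -0.32, "twist": 0}, {"tx": 0, "ty": 0, "tz": -0.32, "twist": 0}]}}

```text
t: 5.2
eef_pos: [0.5297, -0.1721, 0.154]
ee_rot: [-3.141, 0.002, -3.082]
force: [-0.2, 0.2, -3.0]
width: 0.0135
gripper_force: 30.0
```

```bash
python3 - <<'E'
from h import *
move(.52,-.37,.15,183.4)
E
```

```text
t 5.2 pos [ 0.5297 -0.1721  0.154 ] yaw -176.6 F [-0.2  0.2 -3. ] w 0.0135 q6 -1.55 -> [ 0.086 -0.788  0.016] twist 0.0
```

Call:
{"api": "arm_command", "payload": {"commands": [{"tx": 0.01, "ty": -0.05, "tz": 0, "twist": 0}, {"tx": 0.02, "ty": -0.16, "tz": 0, "twist": 0}, {"tx": 0.03, "ty": -0.3, "tz": 0, "twist": 0}, {"tx": 0.05, "ty": -0.44, "tz": 0, "twist": 0}, {"tx": 0.06, "ty": -0.58, "tz": 0, "twist": 0}, {"tx": 0.07, "ty": -0.7, "tz": 0, "twist": 0}, {"tx": 0.08, "ty": -0.77, "tz": 0, "twist": 0}, {"tx": 0.08, "ty": -0.79, "tz": 0, "twist": 0}]}}

```text
t: 5.87
eef_pos: [0.5193, -0.3735, 0.1508]
ee_rot: [3.141, -0.003, -3.085]
force: [1.1, 0.4, -2.9]
width: 0.0139
gripper_force: 30.0
```

Call:
{"api": "arm_command", "payload": {"commands": [{"tx": 0, "ty": 0, "tz": 0.05, "twist": 0}, {"tx": 0, "ty": 0, "tz": 0.13, "twist": 0}, {"tx": 0, "ty": 0, "tz": 0.22, "twist": 0}, {"tx": 0, "ty": 0, "tz": 0.31, "twist": 0}, {"tx": 0, "ty": 0, "tz": 0.38, "twist": 0}, {"tx": 0, "ty": 0, "tz": 0.43, "twist": 0}, {"tx": 0, "ty": 0, "tz": 0.46, "twist": 0}, {"tx": 0, "ty": 0, "tz": 0.48, "twist": 0}]}}

```text
t: 6.53
eef_pos: [0.5199, -0.37, 0.031]
ee_rot: [3.14, -0.002, -3.082]
force: [0.8, 0.2, -2.9]
width: 0.0138
gripper_force: 30.0
```

```bash
python3 - <<'E'
from h import *
move(.52,-.37,.024,183.4)
E
```

```text
t 6.53 pos [ 0.5199 -0.37    0.031 ] yaw -176.6 F [ 0.8  0.2 -2.9] w 0.0138 q6 -1.2 -> [-0.    -0.     0.028] twist 0.0
```

Call:
{"api": "arm_command", "payload": {"commands": [{"tx": 0, "ty": 0, "tz": 0.008, "twist": 0}, {"tx": 0, "ty": 0, "tz": 0.014, "twist": 0}, {"tx": 0, "ty": 0, "tz": 0.02, "twist": 0}, {"tx": 0, "ty": 0, "tz": 0.024, "twist": 0}, {"tx": 0, "ty": 0, "tz": 0.028, "twist": 0}, {"tx": 0, "ty": 0, "tz": 0.03, "twist": 0}, {"tx": 0, "ty": 0, "tz": 0.03, "twist": 0}, {"tx": 0, "ty": 0, "tz": 0.03, "twist": 0}]}}

```text
t: 7.2
eef_pos: [0.521, -0.3705, 0.0255]
ee_rot: [-3.141, 0.0, -3.082]
force: [-0.8, 0.0, -2.5]
width: 0.0137
gripper_force: 30.0
```

Not touching yet, as the weight is still on the wrist. I'll go a little lower, then open.

Call:
{"api": "arm_command", "payload": {"commands": [{"tx": 0, "ty": 0, "tz": 0.003, "twist": 0}, {"tx": 0, "ty": 0, "tz": 0.006, "twist": 0}, {"tx": 0, "ty": 0, "tz": 0.009, "twist": 0}, {"tx": 0, "ty": 0, "tz": 0.01, "twist": 0}, {"tx": 0, "ty": 0, "tz": 0.012, "twist": 0}, {"tx": 0, "ty": 0, "tz": 0.012, "twist": 0}, {"tx": 0, "ty": 0, "tz": 0.012, "twist": 0}, {"tx": 0, "ty": 0, "tz": 0.012, "twist": 0}]}}

```text
t: 7.87
eef_pos: [0.521, -0.3704, 0.0237]
ee_rot: [-3.141, 0.0, -3.082]
force: [-3.4, 3.2, 8.9]
width: 0.0135
gripper_force: 30.0
```

Call:
{"api": "arm_command", "payload": {"commands": [{"tx": 0, "ty": 0, "tz": 0, "twist": 0}, {"tx": 0, "ty": 0, "tz": 0, "twist": 0}, {"tx": 0, "ty": 0, "tz": 0, "twist": 0}, {"tx": 0, "ty": 0, "tz": 0, "twist": 0}, {"tx": 0, "ty": 0, "tz": 0, "twist": 0}, {"tx": 0, "ty": 0, "tz": 0, "twist": 0}, {"tx": 0, "ty": 0, "tz": 0, "twist": 0}, {"tx": 0, "ty": 0, "tz": 0, "twist": 0}], "claw": 1}}

```text
t: 8.53
eef_pos: [0.5209, -0.3704, 0.0222]
ee_rot: [3.142, -0.0, -3.082]
force: [-0.3, 0.4, -0.7]
width: 0.0619
gripper_force: 0.0
```

Call:
{"api": "arm_command", "payload": {"commands": [{"tx": 0, "ty": 0, "tz": -0.05, "twist": 0}, {"tx": 0, "ty": 0, "tz": -0.15, "twist": 0}, {"tx": 0, "ty": 0, "tz": -0.3, "twist": 0}, {"tx": 0, "ty": 0, "tz": -0.45, "twist": 0}, {"tx": 0, "ty": 0, "tz": -0.6, "twist": 0}, {"tx": 0, "ty": 0, "tz": -0.75, "twist": 0}, {"tx": 0, "ty": 0, "tz": -0.88, "twist": 0}, {"tx": 0, "ty": 0, "tz": -0.92, "twist": 0}]}}

```text
t: 9.2
eef_pos: [0.5224, -0.3717, 0.2601]
ee_rot: [-3.136, 0.008, -3.082]
force: [1.4, -0.0, 1.2]
width: 0.0876
gripper_force: 0.0
```

```bash
python3 - <<'E'
from h import *
save("top","top1")
rects("top",[("lid",.008),("pan",.055),("plate",.065)])
move(.61,.0,.26,196)
E
```

```text
lid 0.82 c [ 485.1 -402.9] size [104.4  81.6] ang 2.3
pan 0.74 c [ 527.7 -135.1] size [ 80.6 185.9] ang 84.7
plate 0.9 c [518.7  -2. ] size [184.7 199.1] ang 3.3
t 9.4 pos [ 0.5206 -0.3701  0.2526] yaw -176.61 F [-0.3  0.  -0.7] w 0.0879 q6 -1.2 -> [-0.445  1.457 -0.029] twist -0.0701
```

View pics/top1.png

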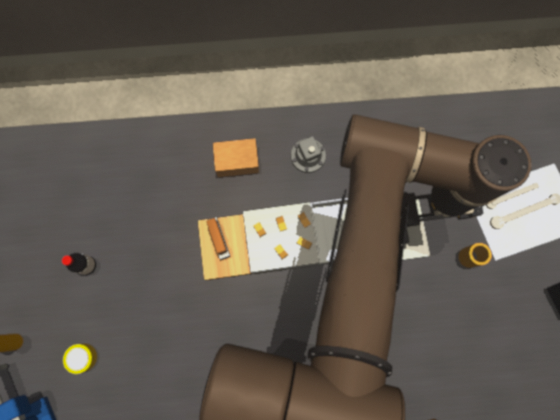

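The lid lies on the bench (to the right of the pan, about 415,240, partly under the arm). Next I'll move over towards the scraper for a wrist look.

Call:
{"api": "arm_command", "payload": {"commands": [{"tx": -0.03, "ty": 0.08, "tz": 0, "twist": -0.005}, {"tx": -0.07, "ty": 0.2, "tz": 0, "twist": -0.015}, {"tx": -0.11, "ty": 0.33, "tz": 0, "twist": -0.025}, {"tx": -0.15, "ty": 0.46, "tz": 0, "twist": -0.035}, {"tx": -0.19, "ty": 0.6, "tz": 0, "twist": -0.045}, {"tx": -0.23, "ty": 0.74, "tz": 0, "twist": -0.055}, {"tx": -0.27, "ty": 0.88, "tz": 0, "twist": -0.065}, {"tx": -0.3, "ty": 1, "tz": 0, "twist": -0.07}]}}

```text
t: 10.07
eef_pos: [0.5804, -0.1142, 0.2508]
ee_rot: [3.141, -0.003, -2.86]
force: [1.4, 0.2, -0.5]
width: 0.0876
gripper_force: 0.0
```

```bash
python3 - <<'E'
from h import *
move(.62,.178,.26,196)
E
```

```text
t 10.07 pos [ 0.5804 -0.1142  0.2508] yaw -163.88 F [ 1.4  0.2 -0.5] w 0.0876 q6 -1.42 -> [-0.477  1.079 -0.037] twist 0.0007
```

Call:
{"api": "arm_command", "payload": {"commands": [{"tx": -0.04, "ty": 0.08, "tz": 0, "twist": 0}, {"tx": -0.1, "ty": 0.22, "tz": 0, "twist": 0}, {"tx": -0.16, "ty": 0.36, "tz": 0, "twist": 0}, {"tx": -0.22, "ty": 0.5, "tz": 0, "twist": 0}, {"tx": -0.28, "ty": 0.64, "tz": 0, "twist": 0}, {"tx": -0.35, "ty": 0.78, "tz": 0, "twist": 0}, {"tx": -0.42, "ty": 0.92, "tz": 0, "twist": 0}, {"tx": -0.48, "ty": 1, "tz": 0, "twist": 0}]}}

```text
t: 10.73
eef_pos: [0.6265, 0.1602, 0.2506]
ee_rot: [-3.142, -0.003, -2.861]
force: [1.3, 0.5, 0.0]
width: 0.0877
gripper_force: 0.0
```

```bash
python3 - <<'E'
from h import *
save("wrist","w2")
rects("wrist",[("scraper",.09),("board",.025),("plate",.065)])
for k in spot_point("scraper","wrist")[:1]:print(k["score"],k["uv"],ray("wrist",k["uv"],.025))
im=grab_frame("top")
rects("top",[("lid",.008),("scraper",.09)])
for k in spot_point("chip1","top")[:5]:print(round(k["score"],2),np.round(k["uv"]),ray("top",k["uv"],.065).round(3))
move(.525,.178,.15,196)
E
```

```text
scraper 0.79 c [531.8 182.4] size [109.1  38.8] ang 15.8
board 0.87 c [509.1 169. ] size [178.5 139.2] ang 3.6
plate 0.73 c [534.6   1.9] size [147.9 204.7] ang 3.3
0.69 [325.1, 105.3] [0.53207023 0.17963559 0.025     ]
lid 0.8 c [ 520.1 -372. ] size [180.8 141. ] ang 4.1
scraper 0.66 c [524.6 177.9] size [122.   35.5] ang 15.5
0.66 [282. 251.] [ 0.477 -0.     0.065]
0.66 [264. 228.] [0.547 0.047 0.065]
0.53 [284. 224.] [ 0.554 -0.013  0.065]
0.51 [305. 243.] [ 0.494 -0.071  0.065]
0.46 [300. 219.] [ 0.565 -0.062  0.065]
t 11.18 pos [0.6272 0.1559 0.2523] yaw -164.07 F [-0.3  0.3 -0.1] w 0.0879 q6 -1.84 -> [0.369 0.197 0.409] twist -0.0004
```

View pics/w2.png

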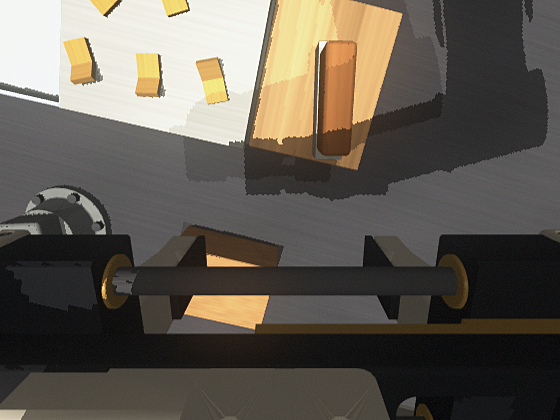

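The wrist view shows the scraper at about (336,98), lined up with the tool, with the board under it and chips on the plate to the left. The two cameras agree to within 7 mm: centre about (0.530, 0.180), yaw about 16°.

Call:
{"api": "arm_command", "payload": {"commands": [{"tx": 0.05, "ty": 0.03, "tz": 0.03, "twist": 0}, {"tx": 0.12, "ty": 0.08, "tz": 0.08, "twist": 0}, {"tx": 0.19, "ty": 0.12, "tz": 0.15, "twist": 0}, {"tx": 0.26, "ty": 0.16, "tz": 0.22, "twist": 0}, {"tx": 0.32, "ty": 0.19, "tz": 0.28, "twist": 0}, {"tx": 0.35, "ty": 0.2, "tz": 0.34, "twist": 0}, {"tx": 0.355, "ty": 0.205, "tz": 0.37, "twist": 0}, {"tx": 0.355, "ty": 0.205, "tz": 0.37, "twist": 0}]}}

```text
t: 11.85
eef_pos: [0.527, 0.181, 0.1588]
ee_rot: [-3.141, -0.002, -2.863]
force: [-0.0, -0.2, 0.1]
width: 0.088
gripper_force: 0.0
```

```bash
python3 - <<'E'
from h import *
move(.53,.18,.076,196)
E
```

```text
t 11.85 pos [0.527  0.181  0.1588] yaw -164.02 F [-0.  -0.2  0.1] w 0.088 q6 -1.97 -> [-0.011 -0.007  0.331] twist -0.0001
```

Call:
{"api": "arm_command", "payload": {"commands": [{"tx": -0.01, "ty": 0, "tz": 0.04, "twist": 0}, {"tx": -0.01, "ty": 0, "tz": 0.1, "twist": 0}, {"tx": -0.01, "ty": 0, "tz": 0.17, "twist": 0}, {"tx": -0.01, "ty": 0, "tz": 0.24, "twist": 0}, {"tx": -0.01, "ty": 0, "tz": 0.3, "twist": 0}, {"tx": -0.01, "ty": 0, "tz": 0.325, "twist": 0}, {"tx": -0.01, "ty": 0, "tz": 0.33, "twist": 0}, {"tx": -0.01, "ty": 0, "tz": 0.33, "twist": 0}]}}

```text
t: 12.52
eef_pos: [0.5311, 0.1824, 0.0774]
ee_rot: [-3.141, 0.0, -2.863]
force: [0.1, -0.1, 0.6]
width: 0.0881
gripper_force: 0.0
```

Call:
{"api": "arm_command", "payload": {"commands": [{"tx": 0, "ty": 0, "tz": 0, "twist": 0}, {"tx": 0, "ty": 0, "tz": 0, "twist": 0}, {"tx": 0, "ty": 0, "tz": 0, "twist": 0}, {"tx": 0, "ty": 0, "tz": 0, "twist": 0}, {"tx": 0, "ty": 0, "tz": 0, "twist": 0}, {"tx": 0, "ty": 0, "tz": 0, "twist": 0}, {"tx": 0, "ty": 0, "tz": 0, "twist": 0}, {"tx": 0, "ty": 0, "tz": 0, "twist": 0}], "claw": 0, "grip_force": 40}}

```text
t: 13.18
eef_pos: [0.5304, 0.1825, 0.0774]
ee_rot: [3.142, 0.0, -2.862]
force: [-0.5, -0.2, -0.0]
width: 0.0399
gripper_force: 0.0
```

Call:
{"api": "arm_command", "payload": {"commands": [{"tx": 0, "ty": 0, "tz": 0, "twist": 0}, {"tx": 0, "ty": 0, "tz": 0, "twist": 0}, {"tx": 0, "ty": 0, "tz": 0, "twist": 0}, {"tx": 0, "ty": 0, "tz": 0, "twist": 0}, {"tx": 0, "ty": 0, "tz": 0, "twist": 0}, {"tx": 0, "ty": 0, "tz": 0, "twist": 0}, {"tx": 0, "ty": 0, "tz": 0, "twist": 0}, {"tx": 0, "ty": 0, "tz": 0, "twist": 0}]}}

```text
t: 13.85
eef_pos: [0.5304, 0.1826, 0.0773]
ee_rot: [3.142, 0.0, -2.862]
force: [-0.4, 1.8, -0.7]
width: 0.0276
gripper_force: 40.0
```

```bash
python3 - <<'E'
from h import *
move(.53,.18,.15,183.4)
E
```

```text
t 13.85 pos [0.5304 0.1826 0.0773] yaw -164.0 F [-0.4  1.8 -0.7] w 0.0276 q6 -1.97 -> [ 0.004 -0.009 -0.291] twist 0.07
```

Call:
{"api": "arm_command", "payload": {"commands": [{"tx": 0, "ty": 0, "tz": -0.03, "twist": 0}, {"tx": 0, "ty": 0, "tz": -0.08, "twist": 0}, {"tx": 0, "ty": 0, "tz": -0.14, "twist": 0.005}, {"tx": 0, "ty": 0, "tz": -0.2, "twist": 0.02}, {"tx": 0, "ty": 0, "tz": -0.24, "twist": 0.04}, {"tx": 0, "ty": 0, "tz": -0.25, "twist": 0.055}, {"tx": 0, "ty": 0, "tz": -0.25, "twist": 0.066}, {"tx": 0, "ty": 0, "tz": -0.25, "twist": 0.07}]}}

```text
t: 14.52
eef_pos: [0.5301, 0.1824, 0.1403]
ee_rot: [3.141, 0.0, -3.084]
force: [0.8, 0.6, -3.1]
width: 0.0277
gripper_force: 40.0
```

```bash
python3 - <<'E'
from h import *
grab_frame("top")
rects("top",[("scraper",.155)])
move(.511,.118,.119,183.4)
E
```

```text
scraper 0.58 c [ 512.1 -158.3] size [171.9 127.8] ang 4.2
t 14.62 pos [0.5301 0.1823 0.1398] yaw -176.58 F [ 0.2  0.1 -3.6] w 0.0279 q6 -2.19 -> [ 0.091 -0.252  0.083] twist 0.0001
```

Call:
{"api": "arm_command", "payload": {"commands": [{"tx": 0.02, "ty": -0.03, "tz": 0, "twist": 0}, {"tx": 0.04, "ty": -0.09, "tz": 0, "twist": 0}, {"tx": 0.06, "ty": -0.16, "tz": 0, "twist": 0}, {"tx": 0.08, "ty": -0.22, "tz": 0.02, "twist": 0}, {"tx": 0.09, "ty": -0.25, "tz": 0.04, "twist": 0}, {"tx": 0.09, "ty": -0.25, "tz": 0.06, "twist": 0}, {"tx": 0.09, "ty": -0.25, "tz": 0.08, "twist": 0}, {"tx": 0.09, "ty": -0.25, "tz": 0.083, "twist": 0}]}}

```text
t: 15.28
eef_pos: [0.5113, 0.1183, 0.118]
ee_rot: [-3.141, -0.001, -3.083]
force: [0.1, 0.4, -3.0]
width: 0.0279
gripper_force: 40.0
```

```bash
python3 - <<'E'
from h import *
a=save("side","side2")
cv2.imwrite("pics/side2c.png",cv2.resize(a[150:310,200:400,::-1],None,fx=3,fy=3))
move(.527,-.144,.119,183.4)
E
```

```text
t 15.33 pos [0.5115 0.1186 0.1182] yaw -176.61 F [-0.3 -0.1 -3.8] w 0.0276 q6 -2.11 -> [ 0.    -1.052 -0.003] twist -0.0
```

View pics/side2c.png

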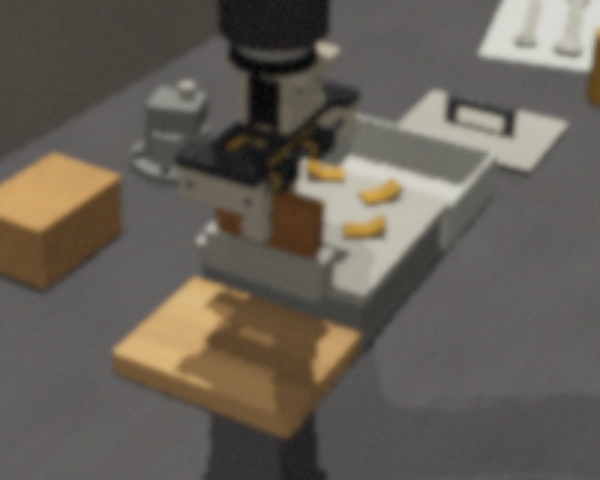

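The scraper hovers just above the plate at its board end, with the chips ahead of it, the pan open and the lid flat on the bench behind. I'll sweep slowly.

Call:
{"api": "arm_command", "payload": {"commands": [{"tx": 0, "ty": -0.03, "tz": 0, "twist": 0}, {"tx": 0, "ty": -0.07, "tz": 0, "twist": 0}, {"tx": 0, "ty": -0.11, "tz": 0, "twist": 0}, {"tx": 0, "ty": -0.15, "tz": 0, "twist": 0}, {"tx": 0, "ty": -0.19, "tz": 0, "twist": 0}, {"tx": 0, "ty": -0.23, "tz": 0, "twist": 0}, {"tx": 0, "ty": -0.27, "tz": 0, "twist": 0}, {"tx": 0, "ty": -0.31, "tz": 0, "twist": 0}]}}

```text
t: 16.0
eef_pos: [0.5163, 0.0402, 0.1192]
ee_rot: [3.141, 0.0, -3.083]
force: [0.1, 0.4, -2.2]
width: 0.028
gripper_force: 40.0
```

Call:
{"api": "arm_command", "payload": {"commands": [{"tx": 0, "ty": -0.04, "tz": 0, "twist": 0}, {"tx": 0, "ty": -0.08, "tz": 0, "twist": 0}, {"tx": 0, "ty": -0.12, "tz": 0, "twist": 0}, {"tx": 0, "ty": -0.16, "tz": 0, "twist": 0}, {"tx": 0, "ty": -0.2, "tz": 0, "twist": 0}, {"tx": 0, "ty": -0.24, "tz": 0, "twist": 0}, {"tx": 0, "ty": -0.28, "tz": 0, "twist": 0}, {"tx": 0, "ty": -0.32, "tz": 0, "twist": 0}]}}

```text
t: 16.67
eef_pos: [0.521, -0.0394, 0.1191]
ee_rot: [3.142, 0.0, -3.082]
force: [0.2, 0.2, -2.6]
width: 0.0278
gripper_force: 40.0
```

```bash
python3 - <<'E'
from h import *
a=save("side","side3");b=save("top","top3")
cv2.imwrite("pics/s3.png",np.hstack([cv2.resize(a[140:300,230:400,::-1],None,fx=2.5,fy=2.5),cv2.resize(b[180:340,220:370,::-1],None,fx=2.5,fy=2.5)])[:, :800])
move(.527,-.144,.119,183.4)
E
```

```text
t 16.77 pos [ 0.5208 -0.0399  0.1189] yaw -176.67 F [-0.2 -0.4 -3.3] w 0.0279 q6 -1.81 -> [-0.001 -0.417 -0.   ] twist -0.0004
```

View pics/s3.png

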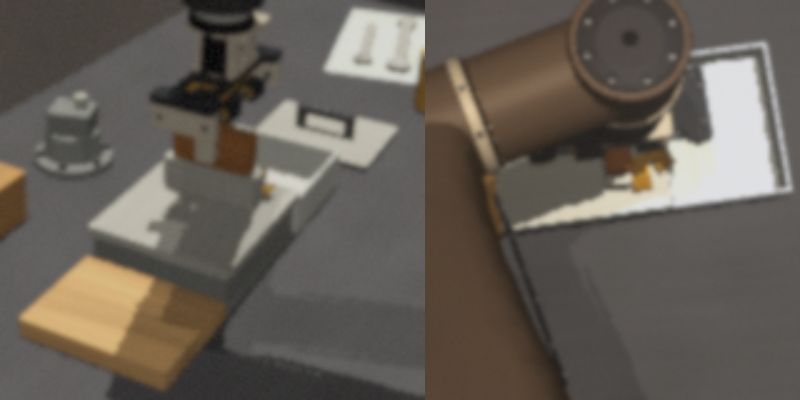

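The scraper is mid-plate with nothing left behind it, and the visible chips are bunched in front near the pan edge. One overhangs the near end slightly (right panel, about 640,180). Continuing.

Call:
{"api": "arm_command", "payload": {"commands": [{"tx": 0, "ty": -0.03, "tz": 0, "twist": 0}, {"tx": 0, "ty": -0.06, "tz": 0, "twist": 0}, {"tx": 0, "ty": -0.1, "tz": 0, "twist": 0}, {"tx": 0, "ty": -0.14, "tz": 0, "twist": 0}, {"tx": 0, "ty": -0.18, "tz": 0, "twist": 0}, {"tx": 0, "ty": -0.22, "tz": 0, "twist": 0}, {"tx": 0, "ty": -0.26, "tz": 0, "twist": 0}, {"tx": 0, "ty": -0.3, "tz": 0, "twist": 0}]}}

```text
t: 17.43
eef_pos: [0.5254, -0.1145, 0.1191]
ee_rot: [-3.142, 0.0, -3.082]
force: [-0.8, -0.1, -2.7]
width: 0.0279
gripper_force: 40.0
```

Call:
{"api": "arm_command", "payload": {"commands": [{"tx": 0, "ty": -0.03, "tz": 0, "twist": 0}, {"tx": 0, "ty": -0.07, "tz": 0, "twist": 0}, {"tx": 0, "ty": -0.1, "tz": 0, "twist": 0}, {"tx": 0, "ty": -0.13, "tz": 0, "twist": 0}, {"tx": 0, "ty": -0.14, "tz": 0, "twist": 0}, {"tx": 0, "ty": -0.14, "tz": 0, "twist": 0}, {"tx": 0, "ty": -0.14, "tz": 0, "twist": 0}, {"tx": 0, "ty": -0.14, "tz": 0, "twist": 0}]}}

```text
t: 18.1
eef_pos: [0.5275, -0.148, 0.1191]
ee_rot: [3.141, 0.0, -3.082]
force: [-0.4, 0.5, -2.9]
width: 0.0279
gripper_force: 40.0
```

Call:
{"api": "arm_command", "payload": {"commands": [{"tx": 0, "ty": 0, "tz": -0.06, "twist": 0}, {"tx": 0, "ty": 0, "tz": -0.15, "twist": 0}, {"tx": 0, "ty": 0.04, "tz": -0.24, "twist": 0}, {"tx": 0, "ty": 0.12, "tz": -0.3, "twist": 0}, {"tx": 0, "ty": 0.24, "tz": -0.32, "twist": 0}, {"tx": 0, "ty": 0.38, "tz": -0.32, "twist": 0}, {"tx": 0, "ty": 0.5, "tz": -0.32, "twist": 0}, {"tx": 0, "ty": 0.55, "tz": -0.32, "twist": 0}]}}

```text
t: 18.77
eef_pos: [0.5191, -0.0078, 0.1995]
ee_rot: [3.141, 0.001, -3.08]
force: [-0.2, 0.3, -3.0]
width: 0.0279
gripper_force: 40.0
```

```bash
python3 - <<'E'
from h import *
a=save("side","side4");b=save("top","top4")
cv2.imwrite("pics/s4.png",np.hstack([cv2.resize(a[140:300,230:400,::-1],None,fx=2.5,fy=2.5),cv2.resize(b[180:340,220:370,::-1],None,fx=2.5,fy=2.5)])[:, :800])
for k in spot_point("chip1","top")[:6]:print(round(k["score"],2),np.round(k["uv"]),ray("top",k["uv"],.004).round(3))
move(.51,.171,.19,183.4)
E
```

```text
0.63 [336. 236.] [ 0.517 -0.17   0.004]
0.49 [318. 247.] [ 0.486 -0.112  0.004]
0.43 [316. 240.] [ 0.511 -0.109  0.004]
t 18.92 pos [ 0.5192 -0.0098  0.1992] yaw -176.44 F [-0.  -1.7 -3. ] w 0.0275 q6 -1.87 -> [-0.008  0.724  0.037] twist 0.0009
```

View pics/s4.png

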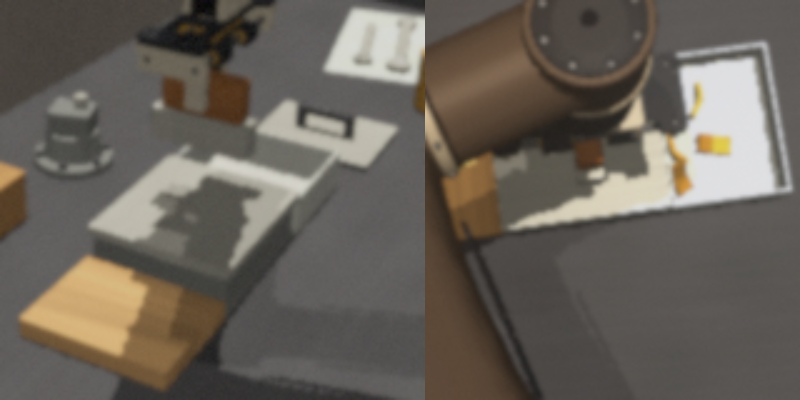

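The plate looks clear, and four chips show in the pan (right panel, about 697,100, 713,143, 675,150 and 683,185). The fifth may be under the arm. I'll move above the board and look again before setting the scraper down.

Call:
{"api": "arm_command", "payload": {"commands": [{"tx": 0, "ty": 0.04, "tz": 0, "twist": 0}, {"tx": 0, "ty": 0.12, "tz": 0, "twist": 0}, {"tx": 0, "ty": 0.24, "tz": 0, "twist": 0}, {"tx": 0, "ty": 0.37, "tz": 0, "twist": 0}, {"tx": 0, "ty": 0.5, "tz": 0, "twist": 0}, {"tx": 0, "ty": 0.62, "tz": 0, "twist": 0}, {"tx": -0.01, "ty": 0.7, "tz": 0, "twist": 0}, {"tx": -0.01, "ty": 0.725, "tz": 0, "twist": 0}]}}

```text
t: 19.58
eef_pos: [0.5115, 0.1724, 0.1989]
ee_rot: [3.141, 0.0, -3.081]
force: [-0.2, 0.5, -3.6]
width: 0.0276
gripper_force: 40.0
```

```bash
python3 - <<'E'
from h import *
b=save("top","top5")
cv2.imwrite("pics/s5.png",cv2.resize(b[180:290,230:380,::-1],None,fx=5,fy=5,interpolation=cv2.INTER_CUBIC))
c,s=np.cos(np.radians(3.5)),np.sin(np.radians(3.5))
for k in spot_point("chip1","top")[:7]:
    w=ray("top",k["uv"],.008);d=w[:2]-[.5287,-.173];print(round(k["score"],2),np.round(k["uv"]),w.round(3),"pan",(c*d[0]+s*d[1]).round(3),(-s*d[0]+c*d[1]).round(3))
move(.511,.171,.079,183.4)
E
```

```text
0.6 [319. 249.] [ 0.481 -0.114  0.008] pan -0.044 0.062
0.6 [331. 221.] [ 0.563 -0.16   0.008] pan 0.035 0.01
0.58 [340. 235.] [ 0.519 -0.182  0.008] pan -0.011 -0.008
0.43 [314. 223.] [ 0.561 -0.108  0.008] pan 0.037 0.063
0.36 [314. 240.] [ 0.51  -0.104  0.008] pan -0.014 0.07
t 19.68 pos [0.511  0.1708 0.1987] yaw -176.54 F [-0.1 -0.9 -3.3] w 0.0277 q6 -2.2 -> [-0.     0.001  0.479] twist 0.0003
```

View pics/s5.png

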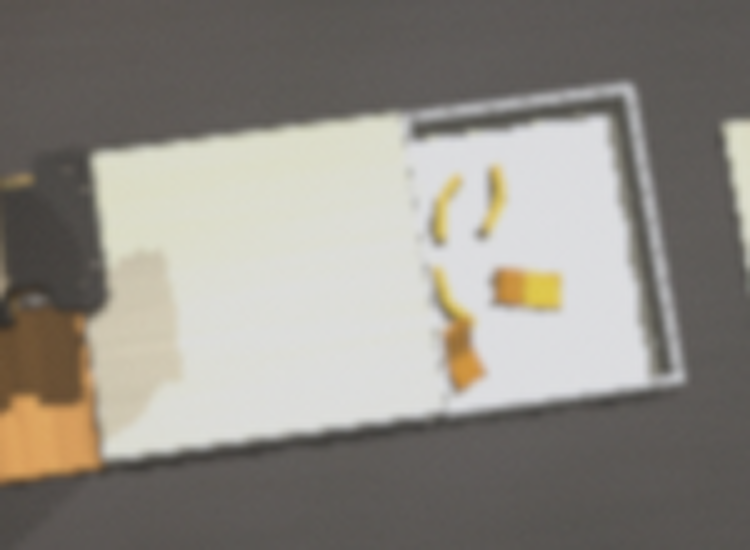

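All five chips look inside the pan, but three lie close to the plate-side wall, near the 66 mm limit. Before putting the scraper down I'll check them with the wrist camera.

Call:
{"api": "arm_command", "payload": {"commands": [{"tx": -0.01, "ty": -0.04, "tz": -0.02, "twist": 0}, {"tx": -0.03, "ty": -0.12, "tz": -0.06, "twist": 0}, {"tx": -0.05, "ty": -0.23, "tz": -0.1, "twist": 0}, {"tx": -0.08, "ty": -0.35, "tz": -0.15, "twist": 0}, {"tx": -0.1, "ty": -0.47, "tz": -0.2, "twist": 0}, {"tx": -0.13, "ty": -0.6, "tz": -0.25, "twist": 0}, {"tx": -0.15, "ty": -0.73, "tz": -0.25, "twist": 0}, {"tx": -0.18, "ty": -0.85, "tz": -0.25, "twist": 0}]}}

```text
t: 20.35
eef_pos: [0.5683, -0.043, 0.2631]
ee_rot: [3.141, 0.002, -3.084]
force: [0.3, 0.4, -4.3]
width: 0.0277
gripper_force: 40.0
```

Call:
{"api": "arm_command", "payload": {"commands": [{"tx": -0.02, "ty": -0.12, "tz": 0, "twist": 0}, {"tx": -0.05, "ty": -0.24, "tz": 0, "twist": 0}, {"tx": -0.08, "ty": -0.36, "tz": 0, "twist": 0}, {"tx": -0.11, "ty": -0.48, "tz": 0, "twist": 0}, {"tx": -0.14, "ty": -0.6, "tz": 0, "twist": 0}, {"tx": -0.16, "ty": -0.68, "tz": 0, "twist": 0}, {"tx": -0.17, "ty": -0.73, "tz": 0, "twist": 0}, {"tx": -0.17, "ty": -0.73, "tz": 0, "twist": 0}]}}

```text
t: 21.02
eef_pos: [0.621, -0.223, 0.2609]
ee_rot: [-3.141, -0.001, -3.086]
force: [-0.1, 0.7, -3.1]
width: 0.0277
gripper_force: 40.0
```

```bash
python3 - <<'E'
from h import *
save("wrist","w6")
rects("wrist",[("pan",.055),("plate",.065)])
c,s=np.cos(np.radians(3.5)),np.sin(np.radians(3.5))
for k in spot_point("chip1","wrist")[:7]:
  for z in(.006,.02):
    w=ray("wrist",k["uv"],z);d=w[:2]-[.5287,-.173];print(round(k["score"],2),np.round(k["uv"]),"pan",(c*d[0]+s*d[1]).round(3),(-s*d[0]+c*d[1]).round(3))
move(.511,.171,.20,183.4)
E
```

```text
pan 0.62 c [ 529.  -167.7] size [179.9 139.9] ang 3.6
plate 0.61 c [519.3  -3. ] size [180.7 197.4] ang 3.5
0.91 [380.  56.] pan -0.053 0.066
0.91 [380.  56.] pan -0.05 0.062
0.81 [339. 132.] pan 0.038 0.02
0.81 [339. 132.] pan 0.037 0.018
0.6 [383.  86.] pan -0.018 0.073
0.6 [383.  86.] pan -0.017 0.068
0.58 [331.  89.] pan -0.015 0.008
0.58 [331.  89.] pan -0.014 0.006
0.53 [373. 134.] pan 0.04 0.065
0.53 [373. 134.] pan 0.04 0.061
t 21.22 pos [ 0.6212 -0.219   0.2617] yaw -176.62 F [-0.2  0.1 -2.8] w 0.0279 q6 -1.47 -> [0.348 1.583 0.247] twist -0.0001
```

View pics/w6.png

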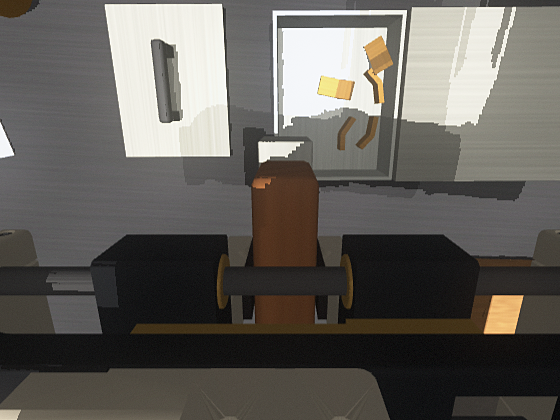

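The wrist view shows all five chips inside the pan walls (378,53; 375,86; 336,87; 346,132; 368,132). The pan itself measures 5 mm further toward +y in this view, which accounts for the y offset. The lid lies flat, handle up. I'll return to the board and set the scraper down.

Call:
{"api": "arm_command", "payload": {"commands": [{"tx": 0.02, "ty": 0.05, "tz": 0, "twist": 0}, {"tx": 0.05, "ty": 0.15, "tz": 0, "twist": 0}, {"tx": 0.07, "ty": 0.28, "tz": 0, "twist": 0}, {"tx": 0.1, "ty": 0.41, "tz": 0, "twist": 0}, {"tx": 0.12, "ty": 0.54, "tz": 0, "twist": 0}, {"tx": 0.14, "ty": 0.66, "tz": 0, "twist": 0}, {"tx": 0.16, "ty": 0.76, "tz": 0, "twist": 0}, {"tx": 0.18, "ty": 0.85, "tz": 0, "twist": 0}]}}

```text
t: 21.88
eef_pos: [0.563, -0.0068, 0.2622]
ee_rot: [3.141, 0.001, -3.08]
force: [0.7, 1.0, -2.2]
width: 0.0279
gripper_force: 40.0
```

Call:
{"api": "arm_command", "payload": {"commands": [{"tx": 0.02, "ty": 0.1, "tz": 0, "twist": 0}, {"tx": 0.04, "ty": 0.21, "tz": 0, "twist": 0}, {"tx": 0.06, "ty": 0.32, "tz": 0.03, "twist": 0}, {"tx": 0.09, "ty": 0.44, "tz": 0.07, "twist": 0}, {"tx": 0.12, "ty": 0.56, "tz": 0.12, "twist": 0}, {"tx": 0.15, "ty": 0.66, "tz": 0.18, "twist": 0}, {"tx": 0.17, "ty": 0.72, "tz": 0.24, "twist": 0}, {"tx": 0.17, "ty": 0.735, "tz": 0.25, "twist": 0}]}}

```text
t: 22.55
eef_pos: [0.5078, 0.1736, 0.1971]
ee_rot: [-3.141, -0.003, -3.079]
force: [-0.3, -1.1, -2.9]
width: 0.0276
gripper_force: 40.0
```

```bash
python3 - <<'E'
from h import *
move(.511,.171,.08,183.4)
E
```

```text
t 22.55 pos [0.5078 0.1736 0.1971] yaw -176.4 F [-0.3 -1.1 -2.9] w 0.0276 q6 -2.2 -> [-0.013 -0.011  0.468] twist 0.0011
```

Call:
{"api": "arm_command", "payload": {"commands": [{"tx": 0, "ty": 0, "tz": 0.05, "twist": 0}, {"tx": 0, "ty": 0, "tz": 0.14, "twist": 0}, {"tx": 0, "ty": 0, "tz": 0.23, "twist": 0}, {"tx": 0, "ty": 0, "tz": 0.32, "twist": 0}, {"tx": 0, "ty": 0, "tz": 0.39, "twist": 0}, {"tx": 0, "ty": 0, "tz": 0.43, "twist": 0}, {"tx": 0, "ty": 0, "tz": 0.45, "twist": 0}, {"tx": 0, "ty": 0, "tz": 0.46, "twist": 0}]}}

```text
t: 23.22
eef_pos: [0.511, 0.1714, 0.0842]
ee_rot: [-3.141, 0.0, -3.082]
force: [0.8, 0.0, -3.2]
width: 0.0277
gripper_force: 40.0
```

Call:
{"api": "arm_command", "payload": {"commands": [{"tx": 0, "ty": 0, "tz": 0.003, "twist": 0}, {"tx": 0, "ty": 0, "tz": 0.006, "twist": 0}, {"tx": 0, "ty": 0, "tz": 0.009, "twist": 0}, {"tx": 0, "ty": 0, "tz": 0.012, "twist": 0}, {"tx": 0, "ty": 0, "tz": 0.015, "twist": 0}, {"tx": 0, "ty": 0, "tz": 0.016, "twist": 0}, {"tx": 0, "ty": 0, "tz": 0.016, "twist": 0}, {"tx": 0, "ty": 0, "tz": 0.016, "twist": 0}]}}

```text
t: 23.88
eef_pos: [0.511, 0.1713, 0.0801]
ee_rot: [-3.142, 0.0, -3.082]
force: [0.7, -0.4, -3.4]
width: 0.0279
gripper_force: 40.0
```

Call:
{"api": "arm_command", "payload": {"commands": [{"tx": 0, "ty": 0, "tz": 0.002, "twist": 0}, {"tx": 0, "ty": 0, "tz": 0.004, "twist": 0}, {"tx": 0, "ty": 0, "tz": 0.007, "twist": 0}, {"tx": 0, "ty": 0, "tz": 0.009, "twist": 0}, {"tx": 0, "ty": 0, "tz": 0.011, "twist": 0}, {"tx": 0, "ty": 0, "tz": 0.012, "twist": 0}, {"tx": 0, "ty": 0, "tz": 0.012, "twist": 0}, {"tx": 0, "ty": 0, "tz": 0.012, "twist": 0}]}}

```text
t: 24.55
eef_pos: [0.5109, 0.1713, 0.0772]
ee_rot: [-3.142, 0.0, -3.082]
force: [-2.7, 0.5, 1.8]
width: 0.0279
gripper_force: 40.0
```

Contact: the force went from −3.4 to +1.8 N. I'll release and retreat.

Call:
{"api": "arm_command", "payload": {"commands": [{"tx": 0, "ty": 0, "tz": 0, "twist": 0}, {"tx": 0, "ty": 0, "tz": 0, "twist": 0}, {"tx": 0, "ty": 0, "tz": 0, "twist": 0}, {"tx": 0, "ty": 0, "tz": 0, "twist": 0}, {"tx": 0, "ty": 0, "tz": 0, "twist": 0}, {"tx": 0, "ty": 0, "tz": 0, "twist": 0}, {"tx": 0, "ty": 0, "tz": 0, "twist": 0}, {"tx": 0, "ty": 0, "tz": 0, "twist": 0}], "claw": 1}}

```text
t: 25.22
eef_pos: [0.511, 0.1713, 0.077]
ee_rot: [-3.142, -0.0, -3.082]
force: [-0.2, 0.5, 0.1]
width: 0.0762
gripper_force: 0.0
```

Call:
{"api": "arm_command", "payload": {"commands": [{"tx": 0, "ty": 0, "tz": -0.04, "twist": 0}, {"tx": 0, "ty": 0, "tz": -0.12, "twist": 0}, {"tx": 0, "ty": 0, "tz": -0.24, "twist": 0}, {"tx": 0, "ty": 0, "tz": -0.36, "twist": 0}, {"tx": -0.05, "ty": 0, "tz": -0.48, "twist": 0}, {"tx": -0.15, "ty": 0, "tz": -0.6, "twist": 0}, {"tx": -0.3, "ty": 0, "tz": -0.7, "twist": 0}, {"tx": -0.4, "ty": 0, "tz": -0.72, "twist": 0}]}}

```text
t: 25.88
eef_pos: [0.6139, 0.1777, 0.2636]
ee_rot: [3.139, 0.008, -3.081]
force: [0.8, 0.5, 0.9]
width: 0.0879
gripper_force: 0.0
```

Call:
{"api": "arm_command", "payload": {"commands": [{"tx": 0, "ty": 0, "tz": 0, "twist": 0}, {"tx": 0, "ty": 0, "tz": 0, "twist": 0}, {"tx": 0, "ty": 0, "tz": 0, "twist": 0}, {"tx": 0, "ty": 0, "tz": 0, "twist": 0}, {"tx": 0, "ty": 0, "tz": 0, "twist": 0}, {"tx": 0, "ty": 0, "tz": 0, "twist": 0}, {"tx": 0, "ty": 0, "tz": 0, "twist": 0}, {"tx": 0, "ty": 0, "tz": 0, "twist": 0}]}}

```text
t: 26.55
eef_pos: [0.6105, 0.1773, 0.2573]
ee_rot: [3.142, 0.0, -3.082]
force: [-0.3, -0.7, 0.6]
width: 0.0874
gripper_force: 0.0
```

```bash
python3 - <<'E'
from h import *
grab_frame("wrist");rects("wrist",[("scraper",.115),("board",.025)])
grab_frame("top");rects("top",[("lid",.008)]);print(len(spot_point("chip1","top")))
move(.51,.17,.25,183.4)
E
```

```text
scraper 0.67 c [514.4 171.7] size [103.9  29.2] ang 3.3
board 0.68 c [509.1 170.8] size [177.5 139.4] ang 3.5
lid 0.83 c [ 521.3 -371.9] size [183.1 145.1] ang 3.3
5
t 26.85 pos [0.6108 0.1773 0.257 ] yaw -176.6 F [-0.2  0.3  0.4] w 0.0877 q6 -2.1 -> [ 0.404 -0.005  0.028] twist 0.0
```

The scraper stands upright in the middle of the board, the lid is on the bench, five chips are seen in the top view, and the arm is clear.

```bash
python3 -c "
from station import *
print(job_done())"
```

```text
the job is handed in; nothing more can be done
None
```

I handed the job in at about 27 s: the lid is flat on the bench with its handle up, all five chips are in the pan, and the scraper is standing on its board; the station gave no verdict.

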